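# Roll-check two guide rollers on the inspection plate

### The arm

A 7-joint arm with a two-finger parallel gripper is mounted at the origin on the work surface. World frame = base frame: x ahead of the robot, y to its left, z up, the work surface at z = 0. Lengths are in m, angles in rad, forces in N, time in s.
With the tool pointing down it reaches from about 0.4 to 0.875 m from the base axis. Payload 19.3 kg.
Tool frame: the origin (TCP) lies on the front face of the gripper's body, between the roots of the fingers; the fingertips stand 73 mm ahead of it and the grasp point (between the pads) lies 54 mm ahead of it; z points along the fingers, y is the direction in which the jaws open and shut (so a half turn about z gives the same grasp; the last joint's range is limited). The gripper opens to 85 mm and grips with 20 to 120 N. Pads are 22 mm wide; open, the fingers measure 114 mm over their backs; the gripper's body (76 mm by 85 mm) begins 54 mm behind the grasp point. The pads swing forward as they close: fully open they stand 13 mm farther back than shut.
Start: joints at [1.13, 0.521, -0.036, 1.599, 0.021, 1.021, -0.113], TCP at [0.226, -0.583, 0.304] pointing down, gripper open.
Joint ranges: [-2.91, 2.91], [-0.3, 2.13], [-1.5, 1.42], [0.17, 2.43], [-1.26, 4.41], [0.16, 1.93], [-2.52, 2.52]. Speed limits (rad/s): [1.89, 1.89, 2.39, 2.39, 3.01, 3.01, 3.01].

### API

Orientations are given as [roll, pitch, yaw] about the fixed x, y, z axes, in that order (R = Rz(yaw) Ry(pitch) Rx(roll)).
In Python, from workcell import bot gives the robot as it stands.
- The arm moves only by the shell command python3 -m crank 'ROWS' [OPENING] [FORCE]. ROWS is a JSON object of lists of equal length, an entry for each row: "travel": the shift along the world's x, y, z in cm, a list of three; "rot": the turn, a rotation vector about the world's x, y, z in degrees, a list of three. A call has 1 to 8 rows; each row is the pose to reach, as a shift and turn from the pose commanded when the call began; what a row does not reach only later rows make up. A row lasts 1/10 s, in which the tool goes at most 50 mm and 8.59 degrees, less where a joint would pass 70% of its speed; a pose out of reach is approached as far as the arm can. A call with a gripper value outside its range is refused whole. OPENING is the opening, from -1 (shut) to 1 (fully open), so that 0 is half open, set as the call begins (- or left out, the last holds). The fingers move at their own pace and stop on an object; FORCE is the grip in N (left out, the last holds). Time passes only in rows, so rows that repeat a pose let the fingers close. It gives the time, the measured TCP pose, the force and the opening at its end, in the units of the state.
- bot.observe(): the state, without advancing time (a new reading comes with each control period).
- bot.grab_frame(name): name is "scene" or "side" or "wrist"; returns the picture (384x512x3 uint8, red, green, blue); there is no depth.
- bot.camera_model(name): a dict with "fx", "fy", "cx", "cy" (pixels), "R" (3x3) and "t" (3): a world point X has camera coordinates R X + t. Camera axes: x right, y down, z forward; pixel columns grow to the right and rows downward; lengths in m; the calibration is good to about 2 mm. A picture is of the moment at which its call begins: read the wrist's pose just before it. camera_model takes no time and is no camera call; for the wrist camera it gives the pose at the moment of the call.
- bot.job_done(): hands the job in, once; it reports no verdict.
Trained networks look in the newest picture that a camera, given by its name, has taken for a name from the list of things; names that differ only in an ending like _2 or _b are one class to them, and where a whole thing is asked for, a point or a joint stands for the part that bears it (a point fixed in the world has none). Each returns a list of dicts, best first, with "conf" (0 to 1); they miss things now and then, are a little off and sometimes report something else, mostly with a low value. They report only what shows in the picture. A call takes as long as a camera call. They do not tell look-alikes from the thing itself.
- bot.silhouettes(camera, thing): "pixels" (384x512 bool, what is visible of it) and "box" ([centre column, centre row, width, height] in pixels, round what is visible of it).
The state is a dict: "clock": time; "qpos": joint angles; "qd": joint speeds; "joint_efforts": joint torques, N m; "position": TCP position; "tool_rot": TCP orientation; "force": force on the tool from outside, world axes, zero at the start; "moment": the same for the moment, N m; "grip_width": finger opening in m.
Only numpy, scipy, OpenCV 4.12 (cv2) and the standard library are available. Lean on these libraries where they do the work, as an engineer would, in place of code of your own. Each camera call takes 0.05 s, during which the arm holds its last target.

### The job

Two loose guide rollers lie across the flat steel inspection plate: one is straight, the other is bowed and would wobble and lift. First lay the bowed one in the open white carton beside the plate. Then roll the straight one along the plate, turning over as it goes and never lifted off the plate, until it rests squarely against the raised stop bar, and let go.

Things in the scene. Friction and masses are not known exactly. Their poses are not given: they have to be found in the camera images.
- roller_mid (a point): Centre of the straight roller: aluminium cylinder, 40 mm diameter, 150 mm long, plus a 14 mm diameter stub 12 mm long at each end; about 0.35 kg. It lies on the inspection plate, centre 20 mm above it. Own x along the roller; own z points straight up at the start and turns as it rolls. It rolls freely and may run on when nudged.
- bowed_mid (a point): Middle of the bowed roller, on its centre line: same 40 mm bar, 150 mm long plus stubs, about 0.35 kg, but bent like a banana: its ends lie 16 mm off its middle, toward its own +y. It lies level on the same plate, this point 20 mm above it, about 110 mm from the straight one; either may be nearer the stop. x along it at its middle, z up.
- stop (a point): Middle of the stop bar's face, at the plate's top (20 mm above the table). Bar: dark steel, 210 mm long along x, 15 mm thick, 24 mm high; its face looks along +y, toward both rollers. Fixed steel plate, 230 mm wide, 357 mm free flat run from the stop along +y to a 6 mm lip. z up. A roller touching the stop has its centre 20 mm from the face. A small bearing lies behind the bar.
- carton_floor (a point): Centre of the inner floor of the open white reject carton, fixed to the table. Outside 260 mm long (x) by 170 mm wide (y) by 60 mm high, walls 4 mm, floor 4 mm above the table; z up. It starts empty.
There are look-alikes about, which are no part of the job. What is shaped like the part that bears roller_mid but orange is not meant.

How it is judged:
By the outcome, as a careful person would: the job done as asked, in the order asked, and still so for the second after the job is handed in, with the robot touching nothing.
It also fails if it takes over 53 s, if anything falls off the work surface, if the arm or the gripper's body presses on something with over 40 N, if the wrist force passes 120 N, or if a joint passes its speed limit or range.

## Working session

There is one attempt and no reset: what is moved stays moved. The work goes in short steps, Python scripts to look and compute and a shell command to move; the robot and the scene stay as the last step left them, time stands still between calls to the robot, and variables do not carry over. Pictures are saved under pics/ and viewed, and the job is handed in when it is done.

```bash
ls; mkdir -p pics; python3 - <<'E'
from workcell import bot
import cv2
s=bot.observe();print(s['clock'],s['position'],s['tool_rot'],s['grip_width'])
for n in("scene","side","wrist"):
    im=bot.grab_frame(n);cv2.imwrite(f"pics/{n}0.png",im[:,:,::-1])
E
```

```text
pics
0.0 [ 0.22633084 -0.58230546  0.30332156] [-3.14044039e+00  8.64427038e-05  3.70720016e-01] 0.08476270506196931
```

View pics/scene0.png

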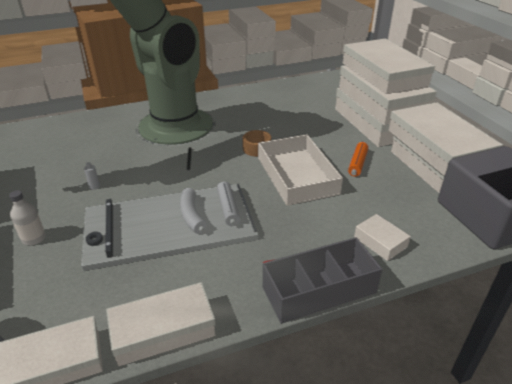

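View pics/side0.png

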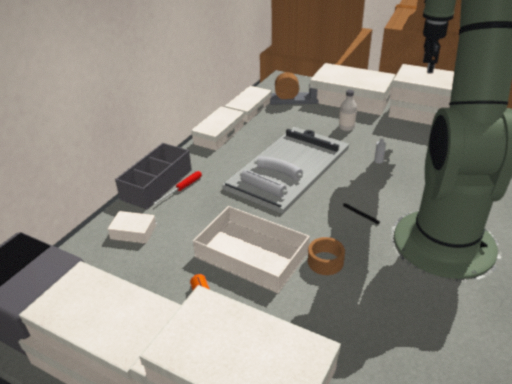

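View pics/wrist0.png

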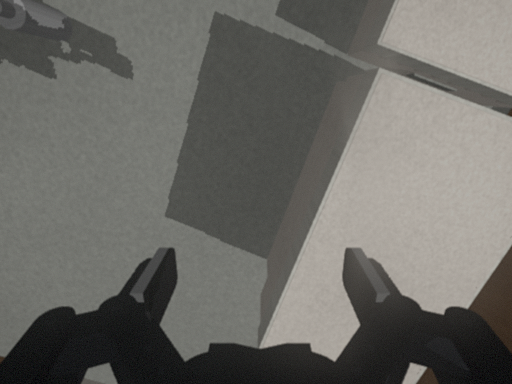

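```bash
cat > h.py <<'E'
from workcell import bot
import numpy as np, cv2
def ray(c,uv,z,cm=None):
    m=cm or bot.camera_model(c);R=np.array(m['R']);t=np.array(m['t'])
    uv=np.atleast_2d(uv).astype(float)
    d=np.c_[(uv[:,0]-m['cx'])/m['fx'],(uv[:,1]-m['cy'])/m['fy'],np.ones(len(uv))]@R
    o=-R.T@t
    return o+d*((z-o[2])/d[:,2])[:,None]
def proj(c,X,cm=None):
    m=cm or bot.camera_model(c);p=np.atleast_2d(X)@np.array(m['R']).T+np.array(m['t'])
    return np.c_[p[:,0]/p[:,2]*m['fx']+m['cx'],p[:,1]/p[:,2]*m['fy']+m['cy']]
E
python3 - <<'E'
from h import *
for c,n in(("scene","roller_mid"),("scene","bowed_mid"),("side","roller_mid"),("side","bowed_mid")):
    for r in bot.silhouettes(c,n):
        ys,xs=np.nonzero(r['pixels'])
        if len(xs)<10: continue
        (cx,cy),(w,h),a=cv2.minAreaRect(np.c_[xs,ys].astype(np.float32))
        P=ray(c,np.c_[xs,ys],.045)
        m=P.mean(0);ev,V=np.linalg.eigh(np.cov(P[:,:2].T))
        print(c,n,r['conf'],np.round(r['box']),len(xs),m.round(3),np.degrees(np.arctan2(V[1,1],V[0,1])).round(1))
for c,b,f in(("scene",(70,120,360,280),1),("side",(180,110,360,300),1)):
    im=cv2.imread(f"pics/{c}0.png")[b[1]:b[3],b[0]:b[2]]
    k=min(800/im.shape[1],600/im.shape[0])
    cv2.imwrite(f"pics/{c}0z.png",cv2.resize(im,None,fx=k,fy=k,interpolation=cv2.INTER_CUBIC)); print(c,k)
E
```

```text
scene roller_mid 0.76 [230. 203.  23.  44.] 587 [0.566 0.027 0.045] 170.8
scene roller_mid 0.62 [355. 158.  18.  32.] 409 [0.496 0.473 0.045] 139.4
scene bowed_mid 0.64 [194. 211.  28.  46.] 658 [ 0.56  -0.075  0.045] 176.8
side roller_mid 0.62 [200. 283.  19.  15.] 187 [0.497 0.465 0.045] 164.2
side roller_mid 0.61 [264. 183.  44.  28.] 569 [0.546 0.033 0.045] 168.6
side bowed_mid 0.68 [278. 169.  48.  20.] 619 [ 0.544 -0.071  0.045] 173.1
scene 2.7586206896551726
side 3.1578947368421053
```

View pics/scene0z.png

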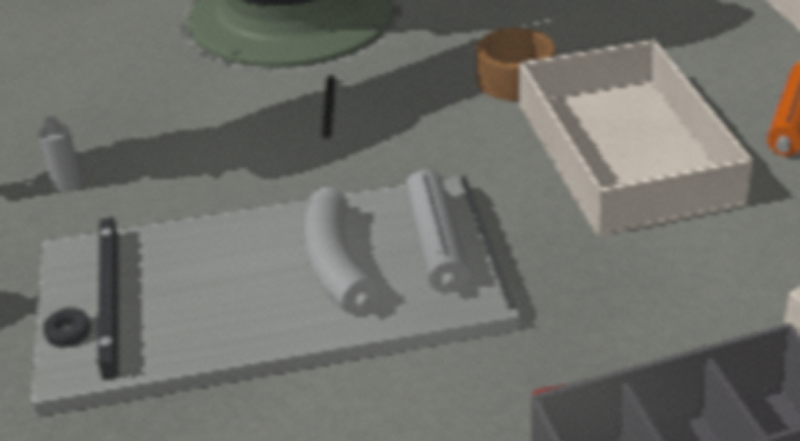

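View pics/side0z.png

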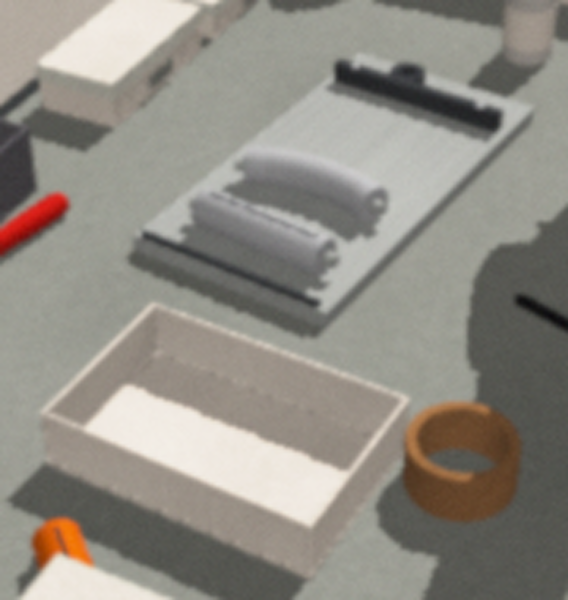

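```bash
python3 - <<'E'
from h import *
def sc(p):return np.array(p)/2.7586+[70,120]
def sd(p):return np.array(p)/3.1579+[180,110]
def show(n,P):
    print(n,P[:,:2].round(3).tolist())
    for i in range(len(P)):
        d=P[(i+1)%len(P)]-P[i];print('  ',np.hypot(d[0],d[1]).round(3),np.degrees(np.arctan2(d[1],d[0])).round(1))
show('plate sc',ray('scene',sc([(42,243),(36,402),(518,318),(460,180)]),.02))
show('plate sd',ray('side',sd([(345,60),(532,105),(322,303),(142,233)]),.02))
show('bar sc',ray('scene',sc([(116,220),(117,375)]),.044))
show('bar sd',ray('side',sd([(337,66),(500,114)]),.044))
show('carton sc',ray('scene',sc([(520,65),(600,192),(750,160),(655,42)]),.06))
show('carton sd',ray('side',sd([(155,304),(42,412),(312,526),(409,400)]),.06))
E
```

```text
plate sc [[0.411, -0.344], [0.636, -0.363], [0.685, 0.066], [0.462, 0.085]]
   0.225 -5.1
   0.433 83.4
   0.224 175.2
   0.432 -96.7
plate sd [[0.637, -0.342], [0.406, -0.343], [0.459, 0.082], [0.671, 0.062]]
   0.231 -179.7
   0.428 82.8
   0.212 -5.4
   0.405 -94.8
bar sc [[0.433, -0.268], [0.653, -0.292]]
   0.222 -6.1
   0.222 173.9
bar sd [[0.622, -0.287], [0.418, -0.272]]
   0.204 175.7
   0.204 -4.3
carton sc [[0.326, 0.206], [0.582, 0.194], [0.588, 0.361], [0.336, 0.375]]
   0.256 -2.7
   0.167 88.1
   0.253 176.9
   0.169 -93.1
carton sd [[0.572, 0.197], [0.582, 0.363], [0.324, 0.376], [0.315, 0.211]]
   0.167 86.5
   0.258 177.2
   0.165 -93.0
   0.257 -3.2
```

Candidates, scene image: straight roller at (230,203), with a dark stripe. Bowed roller at (194,211), visibly curved and nearer the stop. An orange look-alike at (355,158), which is not meant. The crops confirm the bowed roller's ends point away from the stop bar at (108,228). I'll move above the bowed roller first.

```bash
python3 -m crank '{"travel":[[1,2,0],[3.2,5.2,0],[5.6,8.8,0],[8,12.5,-0.5],[10.4,16.2,-1],[12.8,20,-1.5],[15.2,23.8,-2],[17.6,27.4,-2.5]],"rot":[[0,0,0],[0,0,-2],[0,0,-4],[0,0,-6],[0,0,-9],[0,0,-11],[0,0,-13],[0,0,-15]]}'
python3 -m crank '{"travel":[[2.4,3.7,-0.5],[4.8,7.4,-1],[7.2,11.2,-1.5],[9.6,15,-2],[12,18.7,-2.5],[14,21.5,-3],[15.4,23.6,-3],[15.4,23.6,-3]],"rot":[[0,0,-2],[0,0,-4],[0,0,-6],[0,0,-8],[0,0,-10],[0,0,-12],[0,0,-12],[0,0,-12]]}'
python3 - <<'E'
from h import *
s=bot.observe();cm=bot.camera_model('wrist');im=bot.grab_frame('wrist');cv2.imwrite('pics/w1.png',im[:,:,::-1])
print(s['clock'],s['position'],s['tool_rot'],s['force'])
for n in("roller_mid","bowed_mid"):
    for r in bot.silhouettes('wrist',n):
        ys,xs=np.nonzero(r['pixels'])
        P=ray('wrist',np.c_[xs,ys],.042,cm)
        m=P.mean(0);ev,V=np.linalg.eigh(np.cov(P[:,:2].T))
        print(n,r['conf'],np.round(r['box']),len(xs),m.round(4),np.degrees(np.arctan2(V[1,1],V[0,1])).round(1))
E
```

```text
clock: 1.15
position: [0.4032, -0.3068, 0.2789]
tool_rot: [3.141, -0.0, 0.108]
force: [1.1, -1.3, 0.7]
grip_width: 0.0858
clock: 1.95
position: [0.5579, -0.0689, 0.2486]
tool_rot: [-3.14, -0.0, -0.096]
force: [-1.2, -0.3, 0.3]
grip_width: 0.0855
1.95 [ 0.55793279 -0.06885704  0.24861372] [-3.14016452e+00 -3.51682250e-04 -9.58029526e-02] [-1.24670316 -0.33466858  0.31529619]
roller_mid 0.92 [162. 182.  51. 161.] 6074 [0.5638 0.0245 0.042 ] 172.2
bowed_mid 0.98 [267. 181.  59. 172.] 6320 [ 0.5524 -0.0775  0.042 ] 177.3
```

View pics/w1.png

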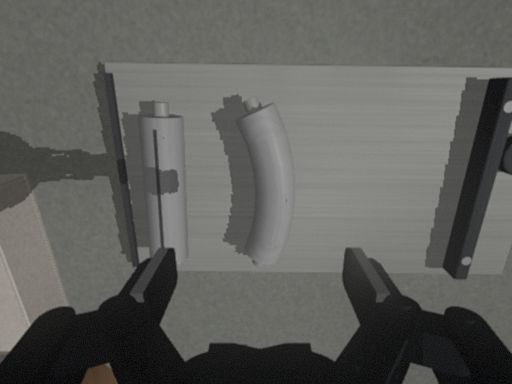

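Wrist view: straight striped roller at about (165,185), bowed at about (275,183), stop bar on the right at (480,180). Nothing lies between the bowed roller and the fingers. Next I fit the axes.

```bash
python3 - <<'E'
from h import *
cm=bot.camera_model('wrist')
def w(n,p,z):
    P=ray('wrist',p,z,cm);print(n,P[:,:2].round(4).tolist());return P
for n in("roller_mid","bowed_mid"):
    r=bot.silhouettes('wrist',n)[0]; ys,xs=np.nonzero(r['pixels'])
    for row in range(min(ys)+8,max(ys)-5,15):
        c=xs[ys==row]; P=ray('wrist',[[c.min(),row],[c.max(),row]],.043,cm); print(n,row,c.min(),c.max(),P[:,0].mean().round(4),P[:,1].mean().round(4),(P[0,1]-P[1,1]).round(4))
a=w('bar topedge',[(490,78),(447,274)],.044); d=a[0]-a[1];print(np.degrees(np.arctan2(d[1],d[0])))
a=w('barface foot vis',[(485,79),(445,272)],.02);
a=w('lip',[(113,72),(138,266)],.026); d=a[0]-a[1];print(np.degrees(np.arctan2(d[1],d[0])))
E
```

```text
roller_mid 110 153 168 0.6301 0.0091 0.0136
roller_mid 125 139 184 0.6168 0.011 0.0415
roller_mid 140 140 183 0.6032 0.0139 0.0403
roller_mid 155 141 184 0.5889 0.016 0.041
roller_mid 170 143 184 0.5742 0.0181 0.0397
roller_mid 185 144 184 0.559 0.0208 0.0395
roller_mid 200 145 185 0.5432 0.0231 0.0402
roller_mid 215 147 186 0.5268 0.0249 0.0399
roller_mid 230 148 187 0.5099 0.0274 0.0406
roller_mid 245 149 187 0.4923 0.0304 0.0403
bowed_mid 104 244 274 0.6264 -0.0808 0.027
bowed_mid 119 237 280 0.6132 -0.079 0.0394
bowed_mid 134 242 285 0.5991 -0.0822 0.0401
bowed_mid 149 247 289 0.5845 -0.0851 0.0398
bowed_mid 164 252 292 0.5695 -0.0877 0.0385
bowed_mid 179 255 293 0.5542 -0.0883 0.0373
bowed_mid 194 255 294 0.5385 -0.0875 0.0389
bowed_mid 209 255 292 0.5224 -0.0851 0.0376
bowed_mid 224 252 289 0.5059 -0.0806 0.0383
bowed_mid 239 248 285 0.4888 -0.0748 0.039
bowed_mid 254 247 279 0.4711 -0.0694 0.0344
bar topedge [[0.6279, -0.285], [0.426, -0.2692]]
-4.482826161123476
barface foot vis [[0.6264, -0.2981], [0.4105, -0.2828]]
lip [[0.6676, 0.0515], [0.4595, 0.0776]]
-7.165095364912492
```

```bash
python3 -m crank '{"travel":[[-0.4,-0.8,-2],[-1,-1.9,-5],[-1,-1.9,-8],[-1,-1.9,-11],[-1,-1.9,-13.5],[-1,-1.9,-15],[-1,-1.9,-15.3],[-1,-1.9,-15.3]],"rot":[[0,0,0],[0,0,0],[0,0,0],[0,0,0],[0,0,0],[0,0,0],[0,0,0],[0,0,0]]}'
python3 -m crank '{"travel":[[0,0,0],[0,0,0],[0,0,0],[0,0,0],[0,0,0],[0,0,0],[0,0,0],[0,0,0]],"rot":[[0,0,0],[0,0,0],[0,0,0],[0,0,0],[0,0,0],[0,0,0],[0,0,0],[0,0,0]]}' -1 50
python3 - <<'E'
from h import *
im=bot.grab_frame('side');cv2.imwrite('pics/s2.png',cv2.resize(im[110:300,180:400,::-1],None,fx=3,fy=3))
E
```

```text
clock: 3.0
position: [0.5465, -0.0919, 0.0962]
tool_rot: [3.142, -0.0, -0.101]
force: [0.2, 0.0, 0.1]
grip_width: 0.0853
clock: 3.8
position: [0.547, -0.0915, 0.0969]
tool_rot: [-3.142, -0.002, -0.1]
force: [-0.3, 2.0, 13.1]
grip_width: 0.0389
```

View pics/s2.png

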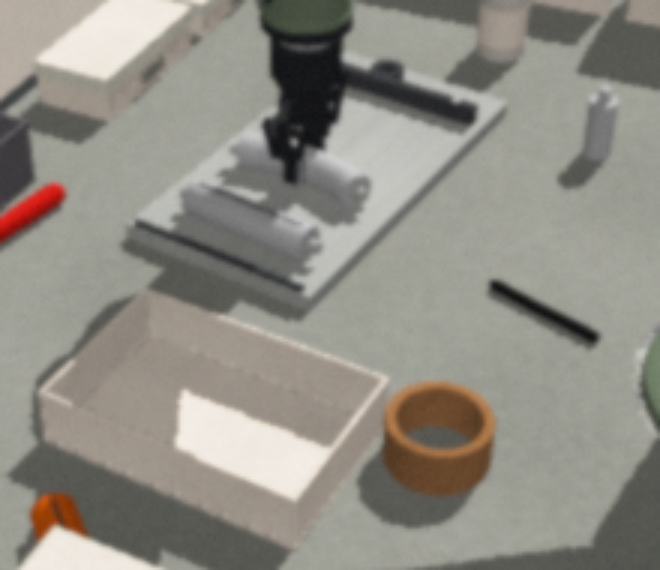

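```bash
python3 -m crank '{"travel":[[0,0,1],[0,0,3],[0,0,6],[0,0,9],[-0.5,2,11],[-1.3,5,11.5],[-2.2,8.6,11.5],[-3.1,12.2,11.5]],"rot":[[0,0,0],[0,0,0],[0,0,0],[0,0,0],[0,0,0],[0,0,1],[0,0,2],[0,0,3]]}'
python3 -m crank '{"travel":[[-0.9,3.6,0],[-1.8,7.2,0],[-2.7,10.8,0],[-3.6,14.4,0],[-4.5,18,0],[-5.4,21.6,0],[-6.1,24.2,0],[-6.3,24.9,0]],"rot":[[0,0,0],[0,0,0],[0,0,0],[0,0,0],[0,0,0],[0,0,0],[0,0,0],[0,0,0]]}'
python3 - <<'E'
from h import *
im=bot.grab_frame('side');cv2.imwrite('pics/s3.png',cv2.resize(im[110:300,180:400,::-1],None,fx=3,fy=3))
im=bot.grab_frame('scene');cv2.imwrite('pics/c3.png',cv2.resize(im[100:260,70:370,::-1],None,fx=2.6,fy=2.6))
print(bot.observe()['grip_width'],bot.observe()['position'])
E
```

```text
clock: 4.65
position: [0.5149, 0.0314, 0.2118]
tool_rot: [-3.142, -0.001, -0.048]
force: [1.0, 0.4, -3.5]
grip_width: 0.0385
clock: 5.45
position: [0.4511, 0.2824, 0.2113]
tool_rot: [-3.14, 0.0, -0.044]
force: [-0.3, 0.0, -3.6]
grip_width: 0.0388
0.03900010767301771 [0.45197511 0.28016855 0.21120329]
```

View pics/s3.png

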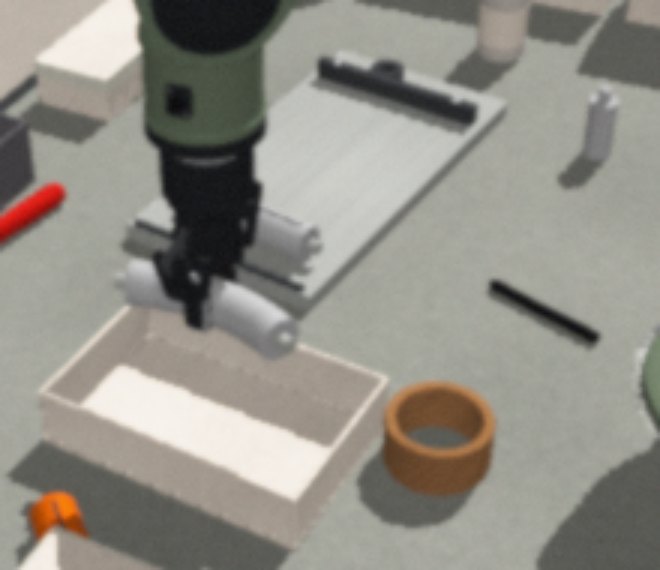

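View pics/c3.png

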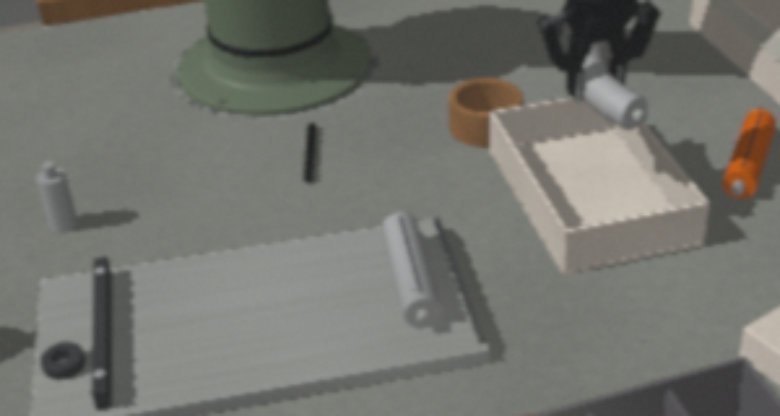

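```bash
python3 -m crank '{"travel":[[0,0.1,-2],[0,0.2,-5],[0,0.2,-8],[0,0.2,-10.5],[0,0.2,-12],[0,0.2,-12.6],[0,0.2,-12.9],[0,0.2,-12.9]],"rot":[[0,0,0],[0,0,0],[0,0,0],[0,0,0],[0,0,0],[0,0,0],[0,0,0],[0,0,0]]}'
python3 -m crank '{"travel":[[0,0,-0.1],[0,0,-0.1],[0,0,-0.1]],"rot":[[0,0,0],[0,0,0],[0,0,0]]}'
```

```text
clock: 6.35
position: [0.4528, 0.2814, 0.0825]
tool_rot: [-3.141, -0.001, -0.048]
force: [-0.1, 0.6, -3.0]
grip_width: 0.039
clock: 6.65
position: [0.4526, 0.2816, 0.0814]
tool_rot: [-3.141, -0.001, -0.048]
force: [0.4, -0.1, -2.8]
grip_width: 0.0387
```

```bash
python3 -m crank '{"travel":[[0,0,-0.1],[0,0,-0.15],[0,0,-0.15]],"rot":[[0,0,0],[0,0,0],[0,0,0]]}'
python3 -m crank '{"travel":[[0,0,0],[0,0,0],[0,0,0],[0,0,0],[0,0,0],[0,0,1],[0,0,3],[0,0,6]],"rot":[[0,0,0],[0,0,0],[0,0,0],[0,0,0],[0,0,0],[0,0,0],[0,0,0],[0,0,0]]}' 0.9
python3 -m crank '{"travel":[[0,0,4],[0,0,8],[0,0,11],[0,0,13],[0,0,14],[0,0,14]],"rot":[[0,0,0],[0,0,0],[0,0,0],[0,0,0],[0,0,0],[0,0,0]]}'
python3 - <<'E'
from h import *
im=bot.grab_frame('side');cv2.imwrite('pics/s4.png',cv2.resize(im[110:300,180:400,::-1],None,fx=3,fy=3))
im=bot.grab_frame('wrist');cv2.imwrite('pics/w4.png',im[:,:,::-1])
E
```

```text
clock: 6.95
position: [0.4527, 0.2816, 0.0808]
tool_rot: [-3.141, -0.001, -0.048]
force: [-6.4, -3.5, 28.9]
grip_width: 0.039
clock: 7.75
position: [0.4519, 0.2811, 0.1397]
tool_rot: [3.14, 0.002, -0.048]
force: [0.2, 0.6, 1.1]
grip_width: 0.0812
clock: 8.35
position: [0.4527, 0.2816, 0.2806]
tool_rot: [-3.14, -0.002, -0.048]
force: [0.1, 0.4, -0.4]
grip_width: 0.0809
```

View pics/s4.png

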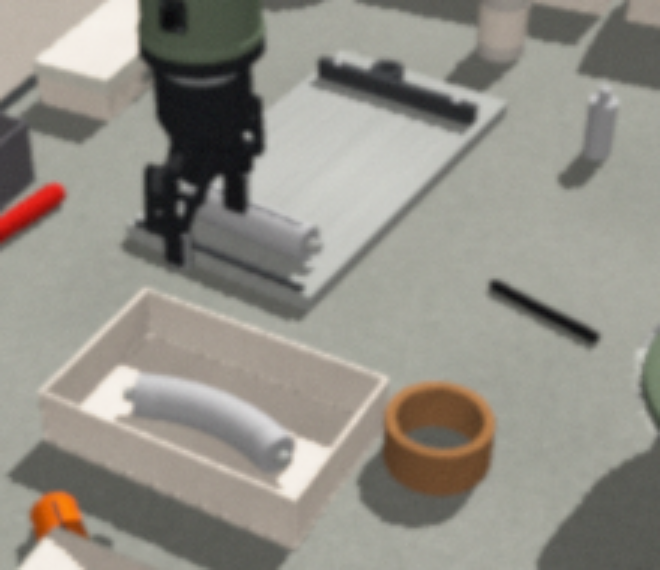

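View pics/w4.png

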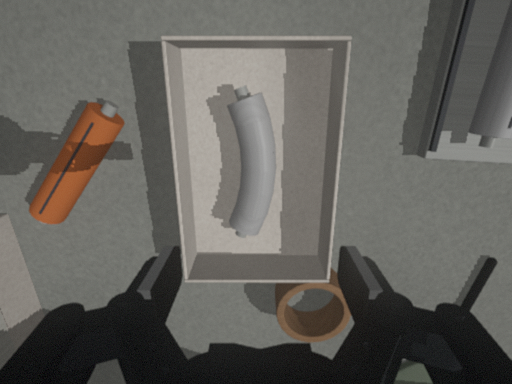

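Bowed roller lies flat in the carton: wrist (255,165), gripper clear. Next I turn the jaws parallel to the straight roller and come down on its lip side, so that two fingers push it square.

```bash
python3 -c "
from h import *
print(bot.observe()['qpos'])"
```

```text
[-0.58115723  0.40774993 -0.11395163  1.86605666  0.05886137  0.87191933
 -2.34264812]
```

```bash
python3 -m crank '{"travel":[[0.5,-1,0],[1.5,-3,0],[2.6,-5.4,0],[3.8,-7.8,-1],[5,-10.2,-2],[6.2,-12.6,-3],[7.4,-15,-4],[8.4,-17,-5]],"rot":[[0,0,6],[0,0,14],[0,0,22],[0,0,30],[0,0,38],[0,0,46],[0,0,54],[0,0,62]]}' 1
python3 -m crank '{"travel":[[0.8,-1.6,-1],[1.4,-3,-2],[1.9,-4,-3],[1.9,-4,-3],[1.9,-4,-3]],"rot":[[0,0,8],[0,0,16],[0,0,23],[0,0,25],[0,0,25]]}'
python3 - <<'E'
from h import *
s=bot.observe();cm=bot.camera_model('wrist');im=bot.grab_frame('wrist');cv2.imwrite('pics/w5.png',im[:,:,::-1])
print(s['clock'],s['position'],s['tool_rot'],s['force'],s['qpos'][6])
r=bot.silhouettes('wrist','roller_mid')
for q in r:print(q['conf'],q['box'])
ys,xs=np.nonzero(r[0]['pixels'])
for col in range(xs.min()+6,xs.max()-3,20):
    c=ys[xs==col]; P=ray('wrist',[[col,c.min()],[col,c.max()]],.043,cm); print(col,c.min(),c.max(),P.round(4)[:,:2].tolist())
E
```

```text
clock: 9.25
position: [0.5364, 0.1099, 0.2275]
tool_rot: [-3.14, 0.001, 1.039]
force: [0.3, 0.1, 0.0]
grip_width: 0.0853
clock: 9.75
position: [0.5549, 0.0718, 0.1986]
tool_rot: [-3.14, -0.0, 1.469]
force: [0.2, -0.2, -0.1]
grip_width: 0.0857
9.75 [0.55489461 0.07178168 0.19859484] [-3.13961779e+00 -3.27441216e-04  1.46854626e+00] [ 0.18439952 -0.16309592 -0.10152189] -0.6182307382353199
0.73 [263.5, 242.6, 206.4, 51.2]
168 232 247 [[0.4728, 0.0469], [0.4698, 0.0325]]
188 218 263 [[0.4923, 0.0581], [0.4843, 0.0147]]
208 218 263 [[0.5091, 0.0564], [0.5021, 0.0129]]
228 219 264 [[0.5258, 0.0538], [0.5197, 0.0101]]
248 220 265 [[0.5425, 0.0512], [0.5374, 0.0073]]
268 221 266 [[0.5592, 0.0486], [0.5552, 0.0045]]
288 220 266 [[0.5762, 0.0478], [0.573, 0.0027]]
308 222 267 [[0.5929, 0.0442], [0.5908, -0.0002]]
328 223 268 [[0.6097, 0.0416], [0.6086, -0.003]]
348 224 247 [[0.6266, 0.0389], [0.6265, 0.0167]]
```

View pics/w5.png

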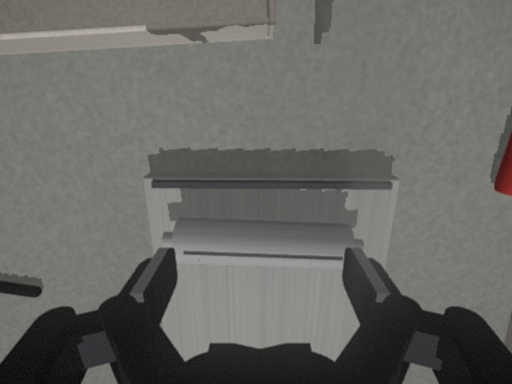

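```bash
python3 -m crank '{"travel":[[0,0.3,-2],[0,0.4,-4.5],[0,0.4,-7],[0,0.4,-9],[0,0.4,-10.1],[0,0.4,-10.4],[0,0.4,-10.4]],"rot":[[0,0,0],[0,0,0],[0,0,0],[0,0,0],[0,0,0],[0,0,0],[0,0,0]]}'
python3 - <<'E'
from h import *
im=bot.grab_frame('side');cv2.imwrite('pics/s6.png',cv2.resize(im[110:250,220:380,::-1],None,fx=4,fy=4,interpolation=2))
im=bot.grab_frame('wrist');cv2.imwrite('pics/w6.png',im[:,:,::-1])
E
```

```text
clock: 10.55
position: [0.5555, 0.0759, 0.0958]
tool_rot: [3.141, -0.0, 1.47]
force: [-0.1, -0.1, 0.0]
grip_width: 0.0853
```

View pics/s6.png

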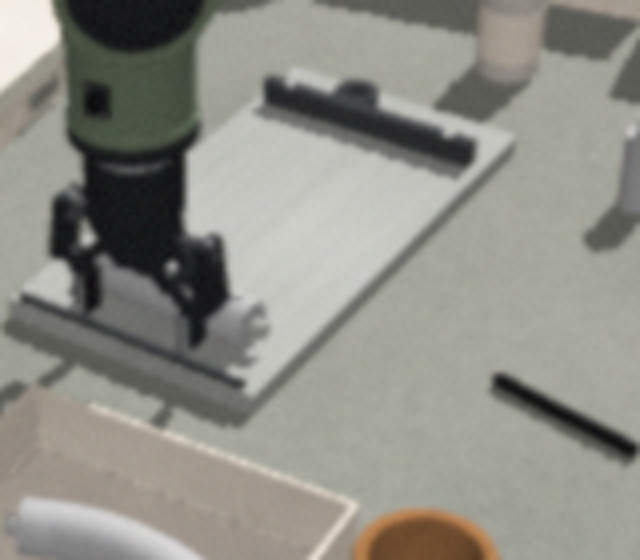

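View pics/w6.png

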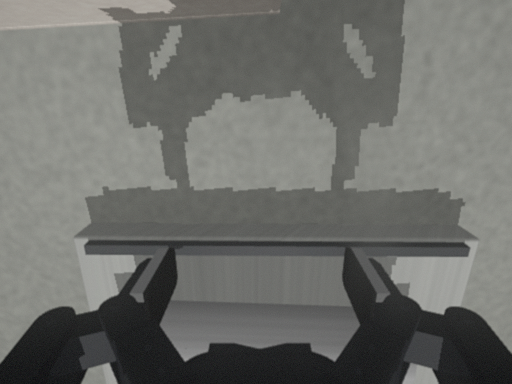

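```bash
python3 -m crank '{"travel":[[0,-0.4,0],[-0.1,-0.8,0],[-0.1,-1.2,0],[-0.2,-1.6,0],[-0.2,-2,-0.1],[-0.25,-2.4,-0.2],[-0.3,-2.8,-0.3],[-0.35,-3.2,-0.3]],"rot":[[0,0,0],[0,0,0],[0,0,0],[0,0,0],[0,0,0],[0,0,0],[0,0,0],[0,0,0]]}'
python3 -m crank '{"travel":[[0,-0.4,0],[-0.1,-0.8,0],[-0.1,-1.2,0],[-0.2,-1.6,0]],"rot":[[0,0,0],[0,0,0],[0,0,0],[0,0,0]]}'
python3 - <<'E'
from h import *
im=bot.grab_frame('side');im2=bot.grab_frame('scene');
a=cv2.resize(im[110:250,220:380,::-1],(400,350),interpolation=2);b=cv2.resize(im2[160:290,70:260,::-1],(400,350),interpolation=2)
cv2.imwrite('pics/s7.png',np.hstack([a,b]))
im=bot.grab_frame('wrist');cv2.imwrite('pics/w7.png',im[:,:,::-1])
E
```

```text
clock: 11.45
position: [0.5518, 0.0431, 0.0922]
tool_rot: [-3.141, 0.0, 1.47]
force: [-0.1, -0.6, -0.5]
grip_width: 0.0855
clock: 11.85
position: [0.55, 0.0271, 0.0924]
tool_rot: [3.142, 0.0, 1.47]
force: [-1.1, 0.4, -0.1]
grip_width: 0.0852
```

View pics/s7.png

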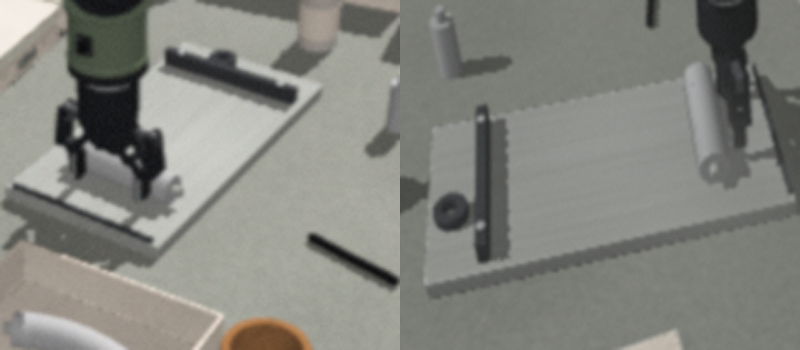

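View pics/w7.png

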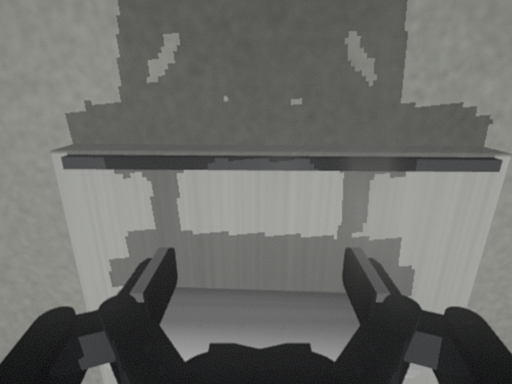

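```bash
python3 -m crank '{"travel":[[0,-0.4,0],[-0.1,-0.8,0],[-0.1,-1.3,0],[-0.2,-1.8,0],[-0.2,-2.3,0],[-0.3,-2.8,0],[-0.3,-3.3,0],[-0.4,-3.8,0]],"rot":[[0,0,0],[0,0,0],[0,0,0],[0,0,0],[0,0,0],[0,0,0],[0,0,0],[0,0,0]]}'
python3 - <<'E'
from h import *
im=bot.grab_frame('side');im2=bot.grab_frame('scene');
a=cv2.resize(im[110:250,220:380,::-1],(400,350),interpolation=2);b=cv2.resize(im2[170:250,150:260,::-1],(400,350),interpolation=2)
cv2.imwrite('pics/s8.png',np.hstack([a,b]))
im=bot.grab_frame('wrist');cv2.imwrite('pics/w8.png',im[:,:,::-1])
r=bot.silhouettes('scene','roller_mid')
for q in r:print(q['conf'],q['box'])
E
```

```text
clock: 12.8
position: [0.546, -0.011, 0.0924]
tool_rot: [3.141, -0.0, 1.47]
force: [-0.1, 0.7, 1.2]
grip_width: 0.0851
0.95 [356.0, 159.2, 21.8, 31.9]
```

View pics/s8.png

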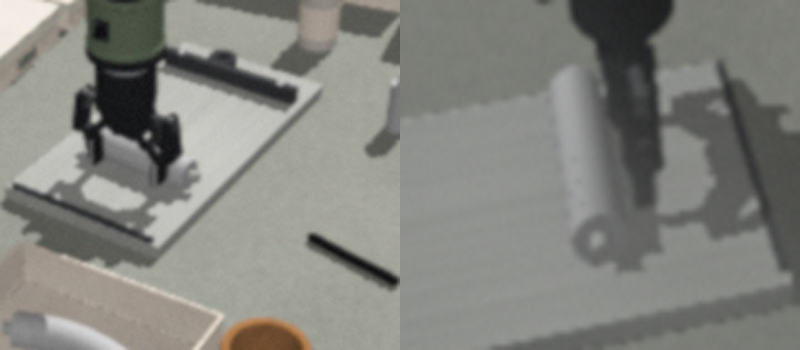

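View pics/w8.png

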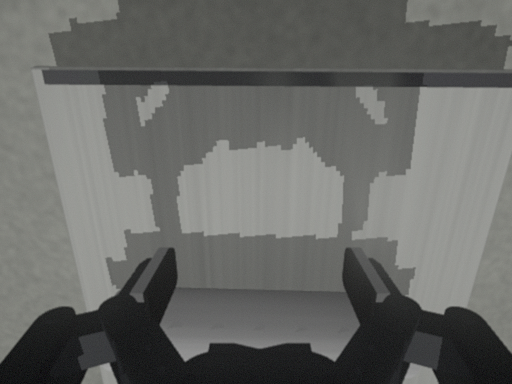

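```bash
python3 -m crank '{"travel":[[0,-0.4,0],[-0.1,-0.8,0],[-0.1,-1.2,0]],"rot":[[0,0,0],[0,0,0],[0,0,0]]}'
python3 - <<'E'
from h import *
im=bot.grab_frame('wrist');cv2.imwrite('pics/w9.png',im[:,:,::-1])
a=cv2.imread('pics/w8.png')[280:360,150:370];b=im[280:360,150:370,::-1]
o=np.vstack([a,b]);o=cv2.convertScaleAbs(o,alpha=1.5,beta=-60)
cv2.imwrite('pics/w89.png',cv2.resize(o,None,fx=3.5,fy=3.5,interpolation=2))
E
```

```text
clock: 13.3
position: [0.5448, -0.0228, 0.0924]
tool_rot: [-3.141, 0.0, 1.47]
force: [-0.2, 0.1, 0.1]
grip_width: 0.0853
```

View pics/w89.png

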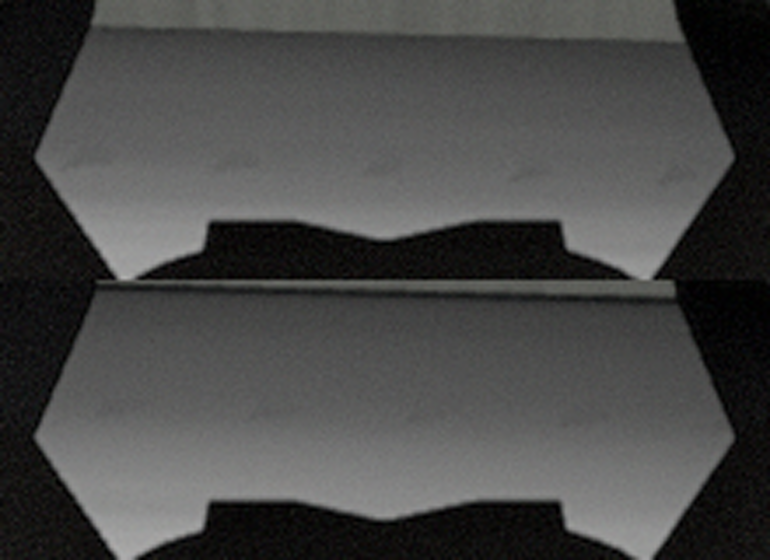

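The dark stripe has come round to the trailing edge, at the top of the lower crop. About 8 cm of travel is about 230° of turn, so it is rolling. Continuing at a gentle, steady speed.

```bash
python3 -m crank '{"travel":[[0,-0.4,0],[-0.1,-0.9,0],[-0.15,-1.4,0],[-0.2,-1.9,0],[-0.25,-2.4,0],[-0.3,-2.9,0],[-0.35,-3.4,0],[-0.4,-3.9,0]],"rot":[[0,0,0],[0,0,0],[0,0,0],[0,0,0],[0,0,0],[0,0,0],[0,0,0],[0,0,0]]}'
python3 -m crank '{"travel":[[-0.05,-0.5,0],[-0.1,-1,0],[-0.15,-1.5,0],[-0.2,-2,0],[-0.25,-2.5,0],[-0.3,-3,0],[-0.35,-3.5,0],[-0.4,-4,0]],"rot":[[0,0,0],[0,0,0],[0,0,0],[0,0,0],[0,0,0],[0,0,0],[0,0,0],[0,0,0]]}'
python3 -m crank '{"travel":[[-0.05,-0.5,0],[-0.1,-1,0],[-0.15,-1.5,0],[-0.2,-2,0],[-0.25,-2.5,0],[-0.3,-3,0],[-0.35,-3.5,0],[-0.4,-4,0]],"rot":[[0,0,0],[0,0,0],[0,0,0],[0,0,0],[0,0,0],[0,0,0],[0,0,0],[0,0,0]]}'
python3 - <<'E'
from h import *
im=bot.grab_frame('side');im2=bot.grab_frame('scene');
a=cv2.resize(im[110:250,220:380,::-1],(400,350),interpolation=2);b=cv2.resize(im2[170:270,80:220,::-1],(400,350),interpolation=2)
cv2.imwrite('pics/s10.png',np.hstack([a,b]))
im=bot.grab_frame('wrist');cv2.imwrite('pics/w10.png',im[:,:,::-1])
E
```

```text
clock: 14.15
position: [0.5409, -0.062, 0.0924]
tool_rot: [3.142, -0.0, 1.47]
force: [0.5, 0.1, 0.1]
grip_width: 0.0856
clock: 14.95
position: [0.5369, -0.1019, 0.0924]
tool_rot: [3.142, -0.0, 1.47]
force: [-0.1, 0.5, 0.2]
grip_width: 0.0854
clock: 15.75
position: [0.5329, -0.142, 0.0924]
tool_rot: [-3.142, 0.0, 1.47]
force: [0.2, 0.5, 0.9]
grip_width: 0.0855
```

View pics/s10.png

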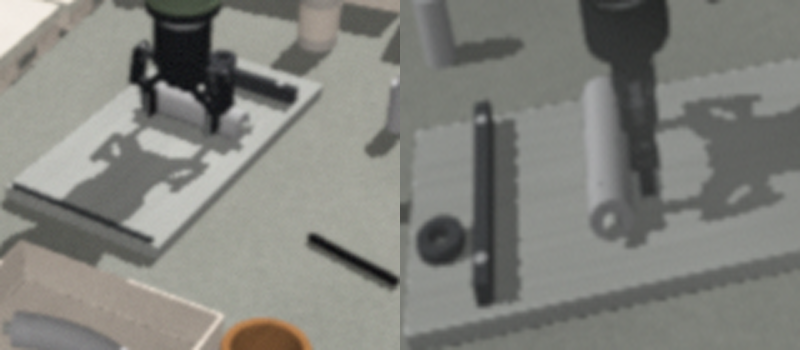

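View pics/w10.png

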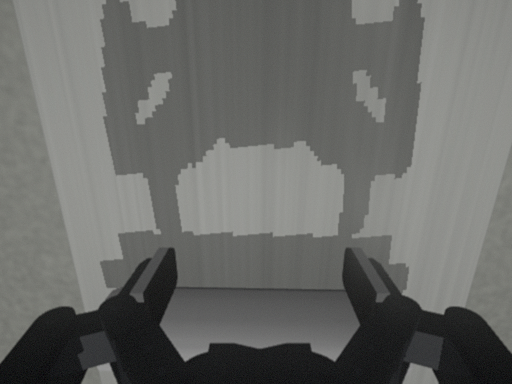

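```bash
python3 -m crank '{"travel":[[-0.05,-0.5,0],[-0.1,-1,0],[-0.15,-1.5,0],[-0.2,-2,0],[-0.25,-2.5,0],[-0.3,-3,0],[-0.35,-3.5,0],[-0.4,-4,0]],"rot":[[0,0,0],[0,0,0],[0,0,0],[0,0,0],[0,0,0],[0,0,0],[0,0,0],[0,0,0]]}'
python3 -m crank '{"travel":[[-0.05,-0.4,0],[-0.1,-0.8,0],[-0.1,-1.1,0],[-0.15,-1.4,0],[-0.2,-1.7,0],[-0.2,-2,0],[-0.25,-2.3,0],[-0.25,-2.6,0]],"rot":[[0,0,0],[0,0,0],[0,0,0],[0,0,0],[0,0,0],[0,0,0],[0,0,0],[0,0,0]]}'
python3 - <<'E'
from h import *
im=bot.grab_frame('side');im2=bot.grab_frame('scene');
a=cv2.resize(im[110:250,220:380,::-1],(400,350),interpolation=2);b=cv2.resize(im2[170:270,80:220,::-1],(400,350),interpolation=2)
cv2.imwrite('pics/s11.png',np.hstack([a,b]))
E
```

```text
clock: 16.7
position: [0.5289, -0.182, 0.0924]
tool_rot: [-3.142, 0.0, 1.47]
force: [0.4, 0.2, 0.5]
grip_width: 0.0854
clock: 17.5
position: [0.5264, -0.2078, 0.0924]
tool_rot: [-3.142, 0.0, 1.47]
force: [-0.7, 0.3, 0.6]
grip_width: 0.0855
```

View pics/s11.png

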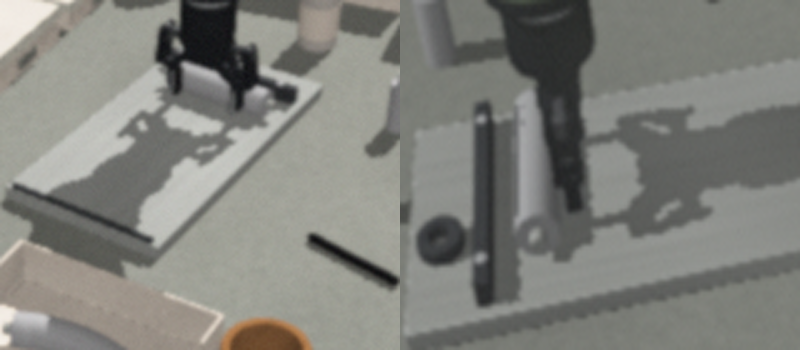

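```bash
python3 -m crank '{"travel":[[0,-0.3,0],[-0.05,-0.5,0],[-0.05,-0.7,0],[-0.1,-0.9,0],[-0.1,-1.1,0],[-0.15,-1.3,0],[-0.15,-1.5,0],[-0.15,-1.6,0]],"rot":[[0,0,0],[0,0,0],[0,0,0],[0,0,0],[0,0,0],[0,0,0],[0,0,0],[0,0,0]]}'
python3 -m crank '{"travel":[[0,-0.1,0],[0,-0.2,0],[0,-0.3,0],[0,-0.4,0]],"rot":[[0,0,0],[0,0,0],[0,0,0],[0,0,0]]}'
python3 - <<'E'
from h import *
im=bot.grab_frame('side');im2=bot.grab_frame('scene');
a=cv2.resize(im[110:250,220:380,::-1],(400,350),interpolation=2);b=cv2.resize(im2[170:270,80:220,::-1],(400,350),interpolation=2)
cv2.imwrite('pics/s12.png',np.hstack([a,b]))
E
```

```text
clock: 18.4
position: [0.5249, -0.2238, 0.0924]
tool_rot: [-3.142, 0.0, 1.47]
force: [1.5, -0.5, 0.4]
grip_width: 0.0854
clock: 18.8
position: [0.525, -0.2276, 0.0924]
tool_rot: [3.142, -0.0, 1.47]
force: [-0.4, 0.8, 0.1]
grip_width: 0.085
```

View pics/s12.png

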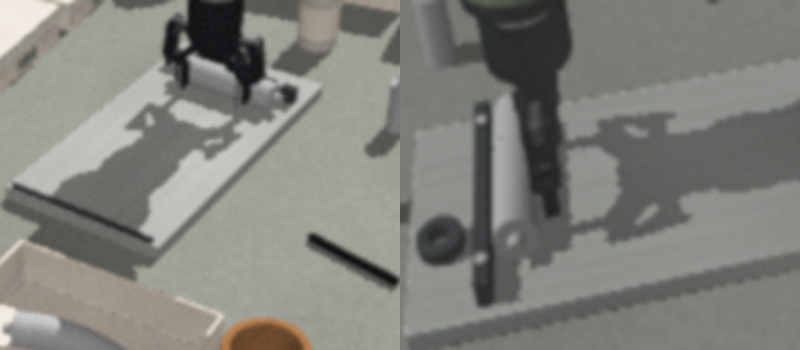

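Very close to the stop. Creeping 1 mm per row and watching the force.

```bash
python3 -m crank '{"travel":[[0,-0.1,0],[0,-0.2,0],[0,-0.2,0]],"rot":[[0,0,0],[0,0,0],[0,0,0]]}'
python3 -m crank '{"travel":[[0,-0.1,0],[0,-0.2,0],[0,-0.2,0]],"rot":[[0,0,0],[0,0,0],[0,0,0]]}'
```

```text
clock: 19.2
position: [0.5249, -0.2297, 0.0924]
tool_rot: [3.142, 0.0, 1.47]
force: [0.4, 0.0, 0.5]
grip_width: 0.0855
clock: 19.5
position: [0.5249, -0.2311, 0.0924]
tool_rot: [-3.141, -0.001, 1.47]
force: [0.4, 4.7, 2.6]
grip_width: 0.0851
```

```bash
python3 -m crank '{"travel":[[0,-0.05,0],[0,-0.1,0],[0,-0.1,0],[0,-0.1,0]],"rot":[[0,0,0],[0,0,0],[0,0,0],[0,0,0]]}'
python3 - <<'E'
from h import *
s=bot.observe();print(s['force'],s['moment'])
im=bot.grab_frame('side');im2=bot.grab_frame('scene');
a=cv2.resize(im[110:250,220:380,::-1],(400,350),interpolation=2);b=cv2.resize(im2[180:260,90:190,::-1],(400,350),interpolation=2)
cv2.imwrite('pics/s13.png',np.hstack([a,b]))
E
```

```text
clock: 19.9
position: [0.5249, -0.2313, 0.0923]
tool_rot: [-3.141, -0.002, 1.471]
force: [-2.0, 9.5, 4.2]
grip_width: 0.0853
[-2.03438742  9.4591417   4.21935884] [ 1.96980794  0.49947041 -0.47631084]
```

View pics/s13.png

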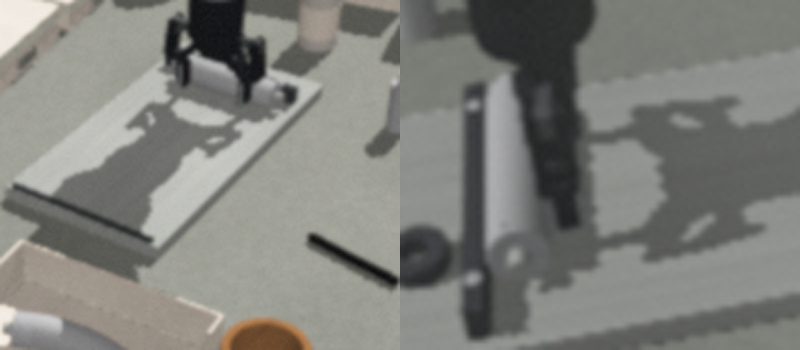

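The moment shows only the near finger is bearing. I'll turn the tool slightly so both press and seat the roller.

```bash
python3 -m crank '{"travel":[[0,0,0],[0,0,0],[0,0,0],[0,0,0]],"rot":[[0,0,-0.3],[0,0,-0.5],[0,0,-0.5],[0,0,-0.5]]}'
python3 -c "
from h import *
s=bot.observe();print(s['force'],s['moment'],s['tool_rot'])"
python3 -m crank '{"travel":[[0,0,0],[0,0,0],[0,0,0],[0,0,0]],"rot":[[0,0,-0.3],[0,0,-0.5],[0,0,-0.5],[0,0,-0.5]]}'
python3 -c "
from h import *
s=bot.observe();print(s['force'],s['moment'],s['tool_rot'])"
```

```text
clock: 20.4
position: [0.525, -0.2315, 0.0924]
tool_rot: [-3.141, -0.001, 1.463]
force: [-0.6, 8.2, 2.4]
grip_width: 0.0853
[-0.6027357   8.21549926  2.43342711] [1.57540644e+00 1.97185435e-01 5.55350237e-04] [-3.14131393e+00 -1.15787638e-03  1.46263766e+00]
clock: 20.8
position: [0.5251, -0.2313, 0.0923]
tool_rot: [-3.141, -0.001, 1.455]
force: [-0.5, 9.4, 1.3]
grip_width: 0.0855
[-0.51394134  9.43230958  1.25043928] [ 1.76114053 -0.06995772  0.36005307] [-3.14147713e+00 -1.33232533e-03  1.45451662e+00]
```

Balanced at about 83.8° (Mz ≈ 0), so the roller is seated square. Backing off slowly, then up.

```bash
python3 -m crank '{"travel":[[0,0,0],[0,0.05,0],[0,0.1,0],[0,0.2,0],[0.05,0.4,0],[0.1,0.8,0],[0.2,1.4,0],[0.3,2.2,0]],"rot":[[0,0,0.5],[0,0,0.5],[0,0,0.5],[0,0,0.5],[0,0,0.5],[0,0,0.5],[0,0,0.5],[0,0,0.5]]}'
python3 -m crank '{"travel":[[0.1,1,0],[0.2,2.5,0],[0.3,4,2],[0.4,6,5],[0.4,8,8.5],[0.4,9,11],[0.4,9,12],[0.4,9,12]],"rot":[[0,0,0],[0,0,0],[0,0,0],[0,0,0],[0,0,0],[0,0,0],[0,0,0],[0,0,0]]}'
python3 - <<'E'
from h import *
im=bot.grab_frame('side');im2=bot.grab_frame('scene');
a=cv2.resize(im[110:250,220:380,::-1],(400,350),interpolation=2);b=cv2.resize(im2[180:260,90:190,::-1],(400,350),interpolation=2)
cv2.imwrite('pics/s14.png',np.hstack([a,b]))
im=bot.grab_frame('wrist');cv2.imwrite('pics/w14.png',im[:,:,::-1])
E
```

```text
clock: 21.6
position: [0.528, -0.2101, 0.0924]
tool_rot: [3.142, 0.0, 1.461]
force: [0.1, -0.1, -0.4]
grip_width: 0.0853
clock: 22.4
position: [0.5323, -0.1201, 0.2134]
tool_rot: [3.14, 0.001, 1.462]
force: [-0.5, -1.0, 0.3]
grip_width: 0.0851
```

View pics/s14.png

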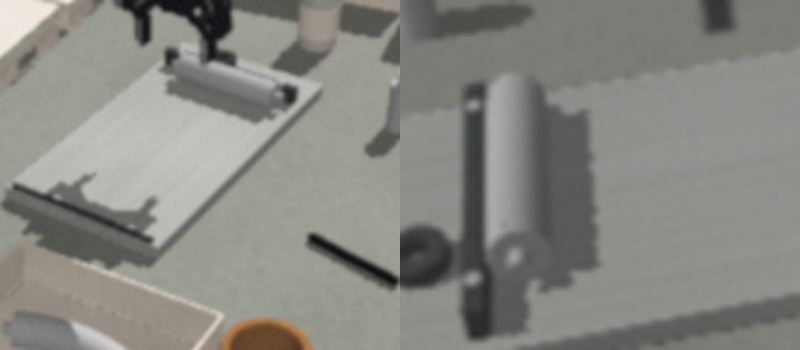

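View pics/w14.png

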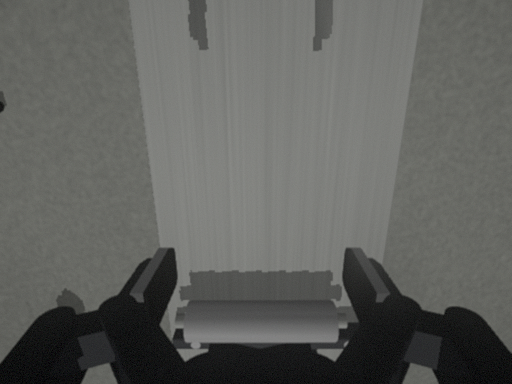

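Released: the roller lies along the bar. I'll check from above.

```bash
python3 -m crank '{"travel":[[0,-1,1],[0,-3,2],[0,-6,3],[-0.5,-9,4],[-1,-12,4],[-1,-14,4],[-1,-15,4],[-1,-15,4]],"rot":[[0,0,0],[0,0,0],[0,0,0],[0,0,0],[0,0,0],[0,0,0],[0,0,0],[0,0,0]]}'
python3 - <<'E'
from h import *
cm=bot.camera_model('wrist');im=bot.grab_frame('wrist');cv2.imwrite('pics/w15.png',cv2.resize(im[100:300,130:380,::-1],None,fx=3,fy=3,interpolation=2))
r=bot.silhouettes('wrist','roller_mid')[0]
print(r['conf'],r['box'])
ys,xs=np.nonzero(r['pixels'])
for col in range(xs.min()+14,xs.max()-13,20):
    c=ys[xs==col]; P=ray('wrist',[[col,c.min()],[col,c.max()]],.043,cm); print(col,c.min(),c.max(),P.round(4)[:,:2].tolist())
E
```

```text
clock: 23.35
position: [0.5215, -0.272, 0.252]
tool_rot: [-3.141, -0.0, 1.459]
force: [0.3, 0.5, -0.7]
grip_width: 0.0851
0.6 [254.1, 166.2, 183.4, 38.7]
179 148 187 [[0.4474, -0.2341], [0.4395, -0.2731]]
199 148 188 [[0.4665, -0.2363], [0.4593, -0.2763]]
219 148 188 [[0.4857, -0.2384], [0.4793, -0.2786]]
239 147 187 [[0.5049, -0.2396], [0.4995, -0.2797]]
259 148 188 [[0.5239, -0.2426], [0.5194, -0.283]]
279 148 187 [[0.543, -0.2448], [0.5395, -0.2842]]
299 148 187 [[0.5621, -0.2469], [0.5595, -0.2864]]
319 147 187 [[0.5813, -0.2481], [0.5795, -0.2886]]
```

View pics/w15.png

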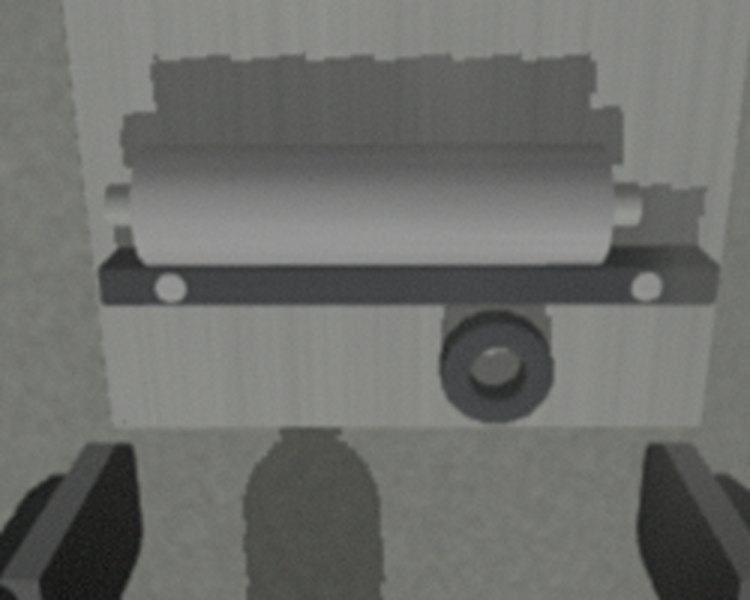

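Crop: the roller (130–610, 145–265) lies parallel to the bar at 265–300 with no visible gap. The bearing is undisturbed behind it. Handing in.

```bash
python3 - <<'E'
from h import *
print(bot.observe()['clock'],bot.observe()['force'])
r=bot.silhouettes('scene','bowed_mid')
bot.grab_frame('scene');r=bot.silhouettes('scene','bowed_mid');print([(q['conf'],q['box']) for q in r])
print(bot.job_done())
E
```

```text
23.45 [ 0.94814812  0.30977399 -0.50388465]
[(0.61, [302.5, 168.2, 29.3, 37.6]), (0.22, [301.5, 167.1, 87.4, 70.5]), (0.21, [118.4, 220.2, 19.8, 46.6])]
the job is handed in; nothing more can be done
None
```

I laid the bowed roller flat in the white carton, then rolled the straight one along the plate to the stop bar, let go and handed in at about 23.6 s. I picked the straight roller by its dark stripe and left the orange look-alike alone.

- **Bowed roller:** it went in first. The last scene check still finds it in the carton.
- **Rolling:** I pushed with two open fingers side by side behind the roller at about 0.05 m/s, never gripping or lifting it. I saw the stripe come round to the trailing side about 8 cm in. I did not check the turning again after that.
- **Seating:** I pressed it against the bar with about 9 N. At first only the near finger was bearing; after a half-degree turn of the tool both pressed evenly. I then backed off slowly.
- **Last view from above:** the roller is parallel to the bar to about a pixel, with no visible gap. The small bearing is undisturbed, and the gripper is clear and touching nothing.

The highest force I read was about 29 N, a brief push on the carton floor while setting the bowed roller down. One low-confidence detection (0.21) also labelled the straight roller at the stop as bowed, but the pictures contradict it. No check failed.

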